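# Tip grinding balls into the empty cell

### The job

Take the small scoop by its upright handle and tip its two steel balls into the one empty cell of the divided tray, so that neither lands anywhere else and without touching the balls with the gripper. Then set the empty scoop down upright on the worktop and let go.

Things in the scene. Friction and masses are not known exactly. Their poses are not given: they have to be found in the camera images.
- scoop_grip (a point): Centre of the pouring scoop's upright black fin handle, 62 mm above the scoop's underside. Fin: 14 mm thick (along y), 34 mm long (along x), from 33 to 85 mm above the underside, on a heel 36 x 42 mm. Close the fingers across the 14 mm. Loose, about 0.18 kg. z is up when it stands; -x points from the fin to the pouring lip, turned roughly to the robot at the start.
- scoop_lip (a point): Middle of the scoop's open pouring lip, on the floor's edge: 89 mm along -x and 47 mm below scoop_grip, same axes. A bare metal trough 40 mm wide (34 inside) runs 71 mm from heel to lip, walls 23 mm high, floor rising 8 degrees to the lip. Balls roll out when the lip is tipped down (about y) by more than 8 degrees; 35 to 45 empties it.
- ball_1: A plain steel grinding ball, 16 mm across, 17 g; origin at its centre. It lies loose in the scoop's trough against the heel.
- ball_2: The other, identical steel ball, beside ball_1 in the trough; origin at its centre.
- empty_cell: The one empty cell of the white, fixed divided tray (157 x 234 mm, 2 x 3 cells); origin at the centre of its floor, 4 mm above the worktop, x and y along its walls. Cells are 74 x 74 mm inside; walls 3 mm thick, tops 40 mm above the worktop. The other five hold two petri dishes, a tape roll, a note block and three stoppers, all below the wall tops.
Things that resemble listed ones, but are neither listed nor needed, are in the scene too. What is meant by the empty_cell is not pink, and is the larger of those in its own colour.

How it is judged (in metres and radians):
On the way, in this order (a step that is already met when the one before it is completed fails the run):
1. the scoop is lifted with both balls still in it (height (world z) of scoop_grip above 0.09 m and distance between each of ball_1, ball_2 and scoop_grip below 0.115 m), for 0.2 s.
2. both balls lie in the empty cell (x of ball_1 in the frame of empty_cell between -0.036 and 0.036 m and y of ball_1 in the frame of empty_cell between -0.036 and 0.036 m and z of each of ball_1, ball_2 in the frame of empty_cell below 0.03 m and x of ball_2 in the frame of empty_cell between -0.036 and 0.036 m and y of ball_2 in the frame of empty_cell between -0.036 and 0.036 m), for 0.2 s.
At the end, for the whole second after the job is handed in: Both balls lie in the cell that was empty (each centre within 36 mm of the cell's centre along both of its sides and less than 30 mm above its floor); the scoop stands on the worktop, upright within 10 degrees (grip point 54 to 70 mm high) (all of step 2 and height (world z) of scoop_grip between 0.054 and 0.07 m and angle between scoop_grip's own z axis and vertical below 0.17 rad); the robot touches nothing.
It fails at once if a ball lands outside the empty cell (on the worktop or in another cell) ((height (world z) of ball_1 below 0.03 m and distance between ball_1 and scoop_grip above 0.13 m and (x of ball_1 in the frame of empty_cell above 0.042 m or x of ball_1 in the frame of empty_cell below -0.042 m or y of ball_1 in the frame of empty_cell above 0.042 m or y of ball_1 in the frame of empty_cell below -0.042 m)) or (height (world z) of ball_2 below 0.03 m and distance between ball_2 and scoop_grip above 0.13 m and (x of ball_2 in the frame of empty_cell above 0.042 m or x of ball_2 in the frame of empty_cell below -0.042 m or y of ball_2 in the frame of empty_cell above 0.042 m or y of ball_2 in the frame of empty_cell below -0.042 m))).
It fails at once if the gripper touches a ball (contact force between the fingers and ball_1 above 0.3 N or contact force between the fingers and ball_2 above 0.3 N).
It also fails if it takes over 54 s, if anything falls off the work surface, if the arm or the gripper's body presses on something with over 40 N, if the wrist force passes 120 N, or if a joint passes its speed limit or range.

### The arm

A 6-joint arm with a two-finger parallel gripper is mounted at the origin on a cart in front of the work surface, level with it; the furniture and walls round the work are solid. World frame = base frame: x ahead of the robot, y to its left, z up, the work surface at z = 0. Lengths are in m, angles in degrees, forces in N, time in s.
With the tool pointing down it reaches from about 0.4 to 0.825 m from the base axis. Payload 7 kg.
Tool frame: the origin (TCP) lies between the finger pads; the fingertips stand ctrl.nose_length ahead of it and the grasp point (between the pads) lies 2 mm behind it (ctrl.nose_length is the distance from the TCP to the fingertips, in m); z points along the fingers, y is the line along which they close (so a half turn about z gives the same grasp; the last joint's range is limited). The gripper opens to 88 mm and grips with 3 to 60 N. Pads are 19 mm wide; open, the fingers measure 130 mm over their backs; the gripper's body (78 mm by 193 mm) begins 47 mm behind the grasp point.
Start: joints at [93.111, 20.546, 0.682, 0, -70.136, -16.507], TCP at [0.156, 0.657, 0.244] pointing down, gripper open.
Joint ranges: [-176.03, 176.03], [-82.01, 121.73], [-58.28, 71.71], [-173.87, 95.51], [-174.79, -0.11], [-173.66, 173.66]. Speed limits (degrees/s): [136.94, 136.94, 172.46, 180, 180, 180].

### API

Orientations are given as [roll, pitch, yaw] about the fixed x, y, z axes, in that order (R = Rz(yaw) Ry(pitch) Rx(roll)).
In Python, from plant import ctrl gives the robot as it stands.
- The arm moves only by the tool apply_moves, never from a script. Its argument "commands" is a list of rows, each a list of 3 entries, a list of its own where there are three numbers: the shift along the world's x, y, z in cm, then the turn about the world's z in rad, then the closure, from 0 (fully open) to 1 (shut). In form: [[[x, y, z], turn, jaw], ...]. A call has 1 to 20 rows; each row is the pose to reach, as a shift and turn from the pose commanded when the call began; what a row does not reach only later rows make up. A row lasts 1/12 s, in which the tool goes at most 41.7 mm and 7.16 degrees, less where a joint would pass 70% of its speed; a pose out of reach is approached as far as the arm can. A call with a gripper value outside its range is refused whole. The fingers move at their own pace and stop on an object; the grip force is fixed at half the most. Time passes only in rows, so rows that repeat a pose let the fingers close. It gives the time, the measured TCP pose, the force, the opening and the grip force at its end, in the units of the state.
- ctrl.get_obs(): the state, without advancing time (a new reading comes with each control period).
- ctrl.snapshot(name): name is "scene" or "top" or "wrist"; returns a dict with "img" (480x640x3 uint8, red, green, blue), "fx", "fy", "cx", "cy" (pixels), "T" (4x4, takes a point from camera to world coordinates). Camera axes: x right, y up, looking along -z (the intrinsics and any distortion apply to the point x, -y, -z); pixel columns grow to the right and rows downward; lengths in m; the calibration is good to about 2 mm. A picture is of the moment at which its call begins. There is no depth.
- ctrl.close_job(): hands the job in; it is judged then, once.
Trained networks look in a picture, given as the dict that the camera call returned (one of the last four; its "shot" number tells which), for a name from the list of things; names that differ only in an ending like _2 or _b are one class to them, and where a whole thing is asked for, a point or a joint stands for the part that bears it (a point fixed in the world has none). Each returns a list of dicts, best first, with "score" (0 to 1); they miss things now and then, are a little off and sometimes report something else, mostly with a low value. They report only what shows in the picture. A call takes as long as a camera call. They do not tell look-alikes from the thing itself.
- ctrl.search_frame(picture, target): "at" ([column, row] in pixels, amid what is visible of it).
- ctrl.spot_point(picture, target): "at" ([column, row] in pixels: a listed point, or the origin of a listed thing).
The state is a dict: "clock": time; "joint_pos": joint angles; "qvel": joint speeds; "tau": joint torques, N m; "tool_pos": TCP position; "orientation": TCP orientation; "force": force on the tool from outside, world axes, zero at the start; "moment": the same for the moment, N m; "opening": finger opening in m; "gripper_force": force on a finger pad.
Only numpy, scipy, OpenCV 4.12 (cv2) and the standard library are available. Lean on these libraries where they do the work, as an engineer would, in place of code of your own. Each camera call takes 0.05 s, during which the arm holds its last target. There are 200 camera calls.

## Working session

There is one attempt and no reset: what is moved stays moved. The work goes in short steps, Python scripts to look and compute and a tool call to move; the robot and the scene stay as the last step left them, time stands still between calls to the robot, and variables do not carry over. Pictures are saved under pics/ and viewed, at most 10 in all, crops included, and the job is handed in when it is done.

Besides the shell and the picture viewer there is one more tool, called after "Call:" as name(argument=value, ...), one argument or row to a line, values as JSON. apply_moves: Moves the arm, as the interface text tells. Its arguments: {"type":"object","properties":{"commands":{"type":"array"}},"required":["commands"]}

```bash
mkdir -p pics; cat > h.py <<'E'
import numpy as np, cv2
from plant import ctrl
def ray(s,uv):
    d=np.array([(uv[0]-s['cx'])/s['fx'],-(uv[1]-s['cy'])/s['fy'],-1.]); T=np.array(s['T'])
    return T[:3,3],T[:3,:3]@d
def at(s,uv,z):
    o,d=ray(s,uv); return o+d*(z-o[2])/d[2]
def pix(s,p):
    T=np.array(s['T']); c=T[:3,:3].T@(np.array(p)-T[:3,3]); return [s['cx']+s['fx']*c[0]/-c[2], s['cy']-s['fy']*c[1]/-c[2]]
def save(s,n): cv2.imwrite('pics/'+n+'.png',s['img'][:,:,::-1])
H=dict(scoop_grip=.062,scoop_lip=.015,ball_1=.013,empty_cell=.004)
def look(cam,names=H):
    s=ctrl.snapshot(cam)
    for n in names:
        for r in ctrl.spot_point(s,n)[:4]: print(cam,n,np.round(r['at'],1),round(r['score'],2),np.round(at(s,r['at'],H[n]),4))
    return s
E
python3 - <<'E'
from h import *
for c in ['scene','top','wrist']:
    s=look(c); save(s,c+'0'); print({k:s[k] for k in s if k not in('img','T')})
print(ctrl.get_obs(),ctrl.nose_length)
E
```

```text
scene scoop_grip [184.4 294. ] 0.71 [0.5489 0.2124 0.062 ]
scene scoop_lip [249.  327.9] 0.96 [0.4657 0.1603 0.015 ]
scene ball_1 [215.2 319.2] 0.5 [0.5198 0.1851 0.013 ]
scene empty_cell [273.9 228.8] 0.77 [ 0.6721 -0.0529  0.004 ]
scene empty_cell [345.3 229.6] 0.63 [ 0.568  -0.1522  0.004 ]
scene empty_cell [389.  208.8] 0.53 [ 0.5599 -0.2774  0.004 ]
{'fx': 487.87989437536027, 'fy': 487.87989437536027, 'cx': 315.8184293916671, 'cy': 240.52249814144176, 'shot': 1}
top scoop_grip [175.2 243.4] 0.89 [0.5391 0.2146 0.062 ]
top scoop_lip [214.9 286.9] 0.62 [0.4692 0.1544 0.015 ]
top ball_1 [188.5 258.7] 0.59 [0.5205 0.2015 0.013 ]
top ball_1 [198.  253.7] 0.48 [0.5291 0.1849 0.013 ]
top empty_cell [383.3 231.3] 0.9 [ 0.5629 -0.1458  0.004 ]
top empty_cell [461.  233.5] 0.71 [ 0.5553 -0.2854  0.004 ]
top empty_cell [329.6 171.9] 0.7 [ 0.6766 -0.0527  0.004 ]
{'fx': 608.2917865938114, 'fy': 608.2917865938114, 'cx': 315.3174475089326, 'cy': 236.30008852705276, 'shot': 2}
{'fx': 394.5719361341274, 'fy': 394.5719361341274, 'cx': 319.3708113552376, 'cy': 233.85576434975292, 'shot': 3}
{'clock': 0.75, 'joint_pos': array([ 9.31095668e+01,  2.05419171e+01,  6.83048243e-01, -8.59767377e-04,
       -7.01365432e+01, -1.65081506e+01]), 'qvel': array([ 0.06695053, -0.02239768,  0.00852145,  0.0273075 , -0.07766581,
        0.08678275]), 'tau': array([ 3.58555471e-04, -5.82229578e+01,  2.93267584e+01,  7.00117305e+00,
        1.25823778e-02, -9.99662348e-06]), 'tool_pos': array([0.1564072 , 0.6566068 , 0.24361701]), 'orientation': array([-1.79995831e+02,  2.07896142e-03, -1.33988758e+01]), 'force': array([ 0.35418646, -0.20450136,  0.12071757]), 'moment': array([-0.03086081, -0.00590735,  0.02741534]), 'gripper_force': 0.0, 'opening': 0.0877176380786942} 0.017
```

View pics/top0.png

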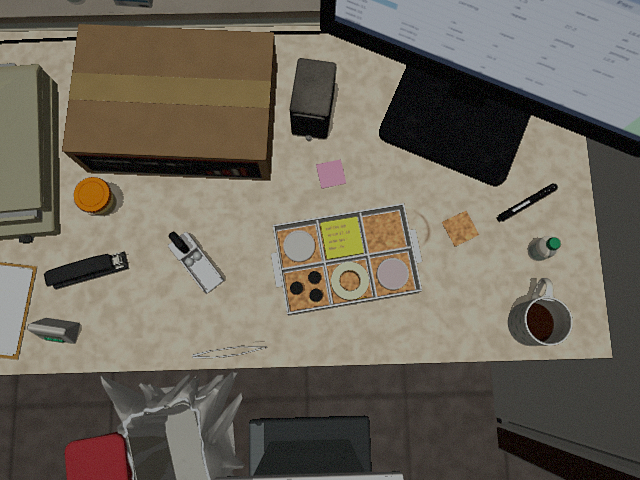

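View pics/scene0.png

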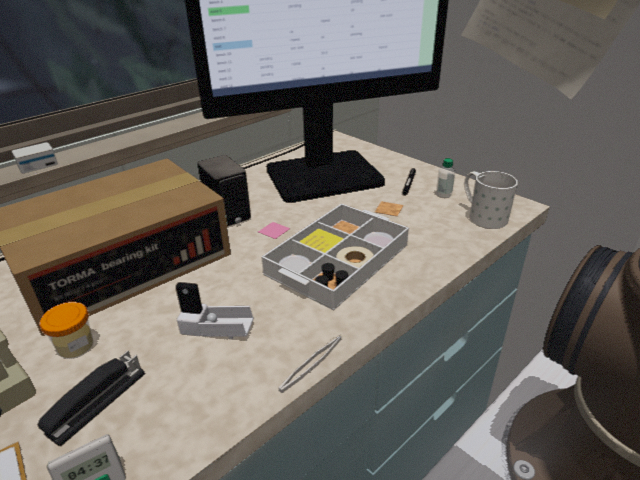

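Look-alikes for empty_cell in the top view: the tray cell at (383,231), the loose cork coaster at (461,233) and the pink sheet at (330,172). The real one is the tray cell at the far right, which is not pink and is the larger of the cork ones. The scoop is at (175–215, 243–287), with its lip pointing to −x−y. The other black and white items (stapler, speaker) don't match the scoop.

Call:
apply_moves(
  commands=[
    [[36,-42,0],-2.2,0],
    [[36,-42,0],-2.2,0],
    [[36,-42,0],-2.2,0],
    [[36,-42,0],-2.2,0],
    [[36,-42,0],-2.2,0],
    [[36,-42,0],-2.2,0],
    [[36,-42,0],-2.2,0],
    [[36,-42,0],-2.2,0],
    [[36,-42,0],-2.2,0],
    [[36,-42,0],-2.2,0],
    [[36,-42,0],-2.2,0],
    [[36,-42,0],-2.2,0],
    [[36,-42,0],-2.2,0],
    [[36,-42,0],-2.2,0],
    [[36,-42,0],-2.2,0],
    [[36,-42,0],-2.2,0],
    [[36,-42,0],-2.2,0],
    [[36,-42,0],-2.2,0],
    [[36,-42,0],-2.2,0],
    [[36,-42,0],-2.2,0],
  ],
)

```text
clock: 2.42
tool_pos: [0.5164, 0.2366, 0.2436]
orientation: [180.0, 0.0, -139.3]
force: [-0.8, 0.4, -0.1]
opening: 0.0878
gripper_force: 0.0
```

```bash
python3 - <<'E'
from h import *
s=look('wrist'); save(s,'w1'); print(np.round(s['T'],3))
s=ctrl.snapshot('top'); a=cv2.resize(s['img'][190:330,250:490],None,fx=3,fy=3,interpolation=2); cv2.imwrite('pics/crop.png',a[:,:,::-1])
E
```

```text
wrist scoop_grip [276.3 215.5] 0.55 [0.5422 0.2088 0.062 ]
wrist scoop_lip [286.2 106.6] 0.73 [0.4704 0.1554 0.015 ]
wrist ball_1 [290.6 177.6] 0.69 [0.5169 0.1988 0.013 ]
[[-0.653 -0.731 -0.199  0.464]
 [ 0.758 -0.63  -0.169  0.19 ]
 [-0.001 -0.261  0.965  0.385]
 [ 0.     0.     0.     1.   ]]
```

View pics/w1.png

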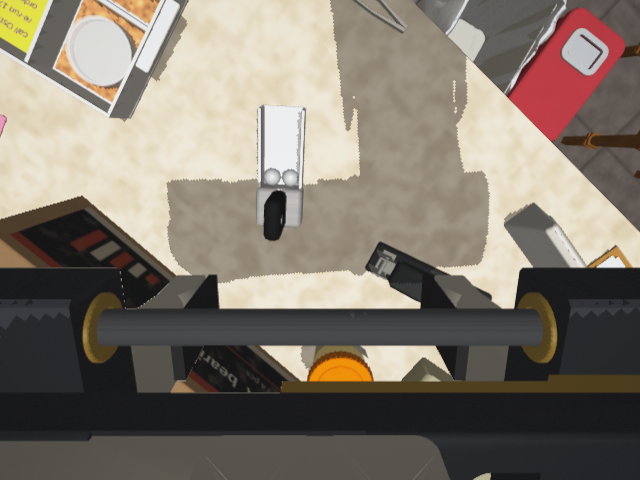

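View pics/crop.png

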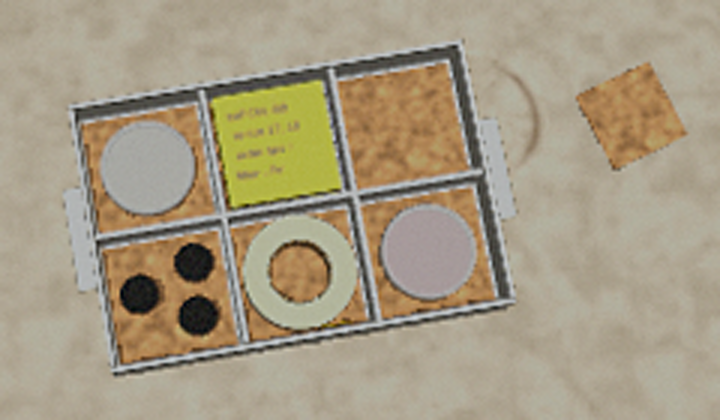

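The wrist view shows the scoop upright: fin at (275,215), balls at (272,177) and (290,177), lip at (282,107). The crop shows the tray's top-right cork cell is bare, and the coaster beside it is smaller and loose. So the tray cell is the target.

```bash
python3 - <<'E'
from h import *
s=ctrl.snapshot('wrist')
r=ctrl.spot_point(s,'ball_1'); print([(x['at'],x['score']) for x in r])
P=lambda u,z: at(s,u,z)[:2]
bm,lm=P((281,177),.014),P((282.5,107),.038)
print('yaw balls->rim lip',np.degrees(np.arctan2(*(bm-lm)[::-1])),bm,lm)
g=cv2.cvtColor(s['img'],cv2.COLOR_RGB2GRAY)
m=(g[180:250,250:310]<70).astype(np.uint8); ys,xs=np.nonzero(m); ys+=180;xs+=250
print('fin px',xs.min(),xs.max(),ys.min(),ys.max(),len(xs))
for y in range(188,246,6):
    k=xs[ys==y]; 
    if len(k): print(y,k.min(),k.max())
# model prediction
for yaw in (36,39,42):
    a=np.radians(yaw); X=np.array([np.cos(a),np.sin(a)]);Y=np.array([-X[1],X[0]]); G=np.array([.5415,.2105])
    q=lambda x,y,z:np.round(pix(s,[*(G+X*x+Y*y),z]),0)
    print(yaw,'fin top',[q(x,y,.085) for x in(-.017,.017) for y in(-.007,.007)],'lip rim',q(-.089,.02,.038),q(-.089,-.02,.038),'heelrear',q(.018,.021,.033),q(.018,-.021,.033))
t=ctrl.snapshot('top')
c=lambda u,v:at(t,(250+u/3,190+v/3),.04)[:2]
for n,u in dict(A=(72,107),B=(462,42),C=(513,302),D=(115,372),cx1=(330,67),cx2=(355,192),cx3=(486,173)).items(): print(n,np.round(c(*u),4))
E
```

```text
[([292.4, 177.4], 0.73), ([273.4, 177.1], 0.64)]
yaw balls->rim lip 35.90256752728146 [0.52206768 0.19165823] [0.47211995 0.15549869]
fin px 264 285 191 240 911
194 271 284
200 267 285
206 264 285
212 264 284
218 264 284
224 264 283
230 264 281
236 264 279
36 fin top [array([267., 201.]), array([286., 202.]), array([265., 243.]), array([283., 244.])] lip rim [311. 109.] [263. 105.] heelrear [303. 230.] [258. 227.]
39 fin top [array([266., 201.]), array([284., 202.]), array([267., 243.]), array([284., 244.])] lip rim [305. 107.] [258. 106.] heelrear [304. 229.] [259. 228.]
42 fin top [array([265., 201.]), array([283., 201.]), array([268., 244.]), array([285., 243.])] lip rim [300. 106.] [252. 107.] heelrear [305. 228.] [260. 229.]
A [0.5704 0.0485]
B [ 0.6035 -0.1799]
C [ 0.4505 -0.2004]
D [0.417  0.0264]
cx1 [ 0.5904 -0.1021]
cx2 [ 0.5162 -0.1134]
cx3 [ 0.5253 -0.1894]
```

Call:
apply_moves(
  commands=[
    [[1.67,-3.64,0],0,0],
    [[3.34,-7.27,0],0,0],
    [[5.0,-10.9,0],0,0],
    [[3.34,-7.27,0],0,0],
  ],
)

```text
clock: 3.2
tool_pos: [0.555, 0.148, 0.2433]
orientation: [-179.9, -0.1, -140.6]
force: [1.0, 1.1, 0.3]
opening: 0.0876
gripper_force: 0.0
```

```bash
python3 - <<'E'
from h import *
o=ctrl.get_obs(); print(o['clock'],o['tool_pos'],o['qvel'],np.radians(o['qvel'][0])*np.hypot(*o['tool_pos'][:2]))
E
```

```text
3.2 [0.55499148 0.14795387 0.24325032] [ 64.76017046  -8.95552792 -11.16881903  -2.10977093   3.36830025
 -63.2607051 ] 0.6492028028038185
```

Call:
apply_moves(
  commands=[
    [[-1.67,3.64,0],0,0],
  ],
)

```text
clock: 3.28
tool_pos: [0.5356, 0.1938, 0.2432]
orientation: [-180.0, -0.0, -140.3]
force: [0.7, 2.2, 0.4]
opening: 0.0879
gripper_force: 0.0
```

```bash
python3 - <<'E'
from h import *
o=ctrl.get_obs(); print(o['clock'],o['tool_pos'],o['qvel'],np.radians(o['qvel'][0])*np.hypot(*o['tool_pos'][:2]))
E
```

```text
3.2833 [0.53558035 0.19380658 0.24320688] [ 57.32343432  -5.06943286  -5.82513184  -0.42613734   1.79455892
 -51.17350615] 0.5698425565408066
```

Call:
apply_moves(
  commands=[
    [[0.7,0.9,0],-0.035,0],
    [[0.7,0.9,-3],-0.035,0],
    [[0.7,0.9,-6],-0.035,0],
    [[0.7,0.9,-9],-0.035,0],
    [[0.7,0.9,-9],-0.035,0],
    [[0.7,0.9,-9],-0.035,0],
  ],
)

```text
clock: 3.78
tool_pos: [0.5396, 0.2088, 0.1528]
orientation: [-180.0, -0.2, -141.4]
force: [0.3, -0.2, 1.2]
opening: 0.0875
gripper_force: 0.0
```

```bash
python3 - <<'E'
from h import *
s=look('wrist'); save(s,'w2')
E
```

```text
wrist scoop_grip [316.9 246.3] 0.69 [0.5419 0.2065 0.062 ]
wrist scoop_lip [323.3  98.8] 0.81 [0.4696 0.1539 0.015 ]
wrist ball_1 [329.1 193.1] 0.84 [0.517  0.1973 0.013 ]
wrist ball_1 [308.3 195.1] 0.79 [0.5274 0.1865 0.013 ]
wrist empty_cell [321.9 101.9] 0.23 [0.4711 0.154  0.004 ]
```

View pics/w2.png

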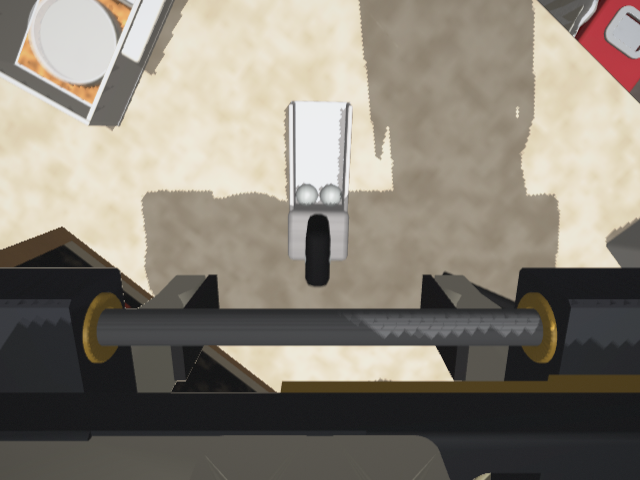

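The fin is centred at (317,246) and square to the jaws; the balls are at (307,194) and (330,194). The alignment is good enough to descend and close.

Call:
apply_moves(
  commands=[
    [[0.1,-0.1,-3],0,0],
    [[0.1,-0.1,-6],0,0],
    [[0.1,-0.1,-8],0,0],
    [[0.1,-0.1,-9.2],0,0],
    [[0.1,-0.1,-9.2],0,0],
    [[0.1,-0.1,-9.2],0,0.6],
    [[0.1,-0.1,-9.2],0,0.7],
    [[0.1,-0.1,-9.2],0,0.75],
    [[0.1,-0.1,-9.2],0,0.8],
    [[0.1,-0.1,-9.2],0,0.83],
    [[0.1,-0.1,-9.2],0,0.86],
    [[0.1,-0.1,-9.2],0,1],
    [[0.1,-0.1,-9.2],0,1],
    [[0.1,-0.1,-9.2],0,1],
    [[0.1,-0.1,-9.2],0,1],
    [[0.1,-0.1,-9.2],0,1],
    [[0.1,-0.1,-9.2],0,1],
    [[0.1,-0.1,-9.2],0,1],
  ],
)

```text
clock: 5.53
tool_pos: [0.5411, 0.2083, 0.0615]
orientation: [180.0, -0.0, -141.5]
force: [0.1, 0.3, 0.2]
opening: 0.0143
gripper_force: 29.9
```

Call:
apply_moves(
  commands=[
    [[0,0,0.5],0,1],
    [[0,0,1.5],0,1],
    [[0,0,2.5],0,1],
    [[0,0,3.5],0,1],
    [[0,0,4.5],0,1],
    [[0,0,5.5],0,1],
    [[0,0,6.5],0,1],
    [[0,0,7],0,1],
    [[0,0,7],0.1,1],
    [[0,0,7],0.2,1],
    [[0,0,7],0.3,1],
    [[0,0,7],0.4,1],
    [[0,0,7],0.5,1],
    [[0,0,7],0.6,1],
    [[0,0,7],0.7,1],
    [[0,0,7],0.8,1],
    [[0,0,7],0.9,1],
    [[0,0,7],1.0,1],
    [[0,0,7],1.04,1],
    [[0,0,7],1.04,1],
  ],
)

```text
clock: 7.2
tool_pos: [0.541, 0.2083, 0.1317]
orientation: [180.0, 0.0, -81.8]
force: [-0.9, 0.3, -0.9]
opening: 0.0139
gripper_force: 29.9
```

```bash
python3 - <<'E'
from h import *
s=ctrl.snapshot('wrist')
for n in('ball_1','scoop_lip'): print(n,[(np.round(x['at']),x['score']) for x in ctrl.spot_point(s,n)])
save(s,'w3')
E
```

```text
ball_1 [(array([338., 221.]), 0.91), (array([304., 225.]), 0.82)]
scoop_lip [(array([324.,  87.]), 0.8)]
```

View pics/w3.png

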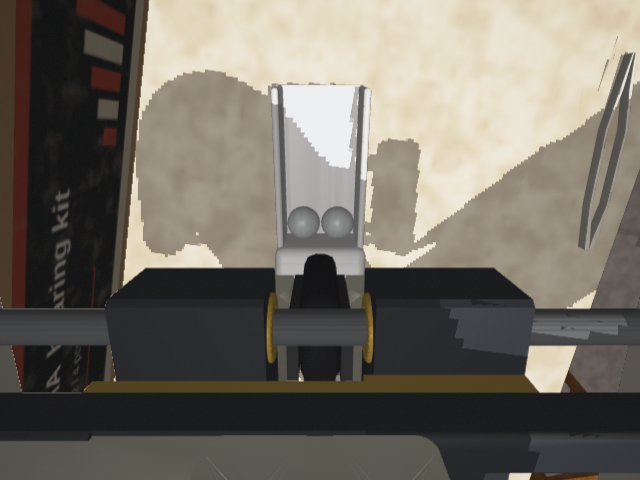

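Grip is firm and both balls, at (304,225) and (338,221), rest against the heel. The tool can't tilt in this interface, so I plan a fast run towards the lip and a sharp reversal. The balls should keep moving and drop into the cell as the scoop is pulled out from under them. First I move gently to the run-up point.

Call:
apply_moves(
  commands=[
    [[0,-0.5,0],0,1],
    [[0,-1.5,0],0,1],
    [[-0.1,-2.8,-0.2],0,1],
    [[-0.1,-4.2,-0.4],0,1],
    [[-0.2,-5.6,-0.6],0,1],
    [[-0.2,-7.0,-0.8],0,1],
    [[-0.2,-8.4,-1.0],0,1],
    [[-0.3,-9.8,-1.2],0,1],
    [[-0.3,-11.2,-1.4],0,1],
    [[-0.4,-12.6,-1.6],0,1],
    [[-0.4,-14.0,-1.8],0,1],
    [[-0.5,-15.4,-2.0],0,1],
    [[-0.5,-16.6,-2.1],0,1],
    [[-0.5,-17.6,-2.2],0,1],
    [[-0.5,-18.3,-2.2],0,1],
    [[-0.5,-18.8,-2.2],0,1],
    [[-0.5,-18.8,-2.2],0,1],
    [[-0.5,-18.8,-2.2],0,1],
    [[-0.5,-18.8,-2.2],0,1],
  ],
)

```text
clock: 8.93
tool_pos: [0.5363, 0.0207, 0.1097]
orientation: [-180.0, 0.0, -81.8]
force: [-0.2, -0.0, -1.7]
opening: 0.0136
gripper_force: 29.9
```

```bash
python3 - <<'E'
from h import *
s=ctrl.snapshot('wrist')
for n in('ball_1','scoop_lip'): print(n,[(np.round(x['at']),x['score']) for x in ctrl.spot_point(s,n)])
H['scoop_lip']=.063
r=ctrl.spot_point(s,'scoop_lip')[0]; print(at(s,r['at'],.063))
H['empty_cell']=.004
look('wrist',['empty_cell']); save(s,'w4')
E
```

```text
ball_1 [(array([303., 220.]), 0.81), (array([338., 222.]), 0.78)]
scoop_lip [(array([321.,  83.]), 0.75)]
[ 0.54954687 -0.06892993  0.063     ]
```

View pics/w4.png

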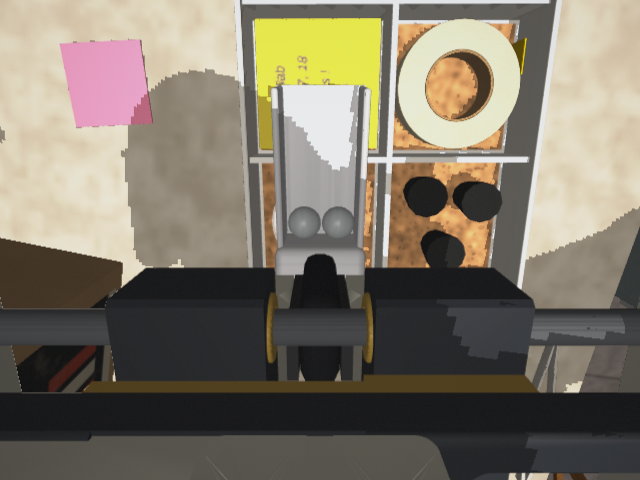

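Call:
apply_moves(
  commands=[
    [[0.59,-4.06,0],0,1],
    [[1.17,-8.12,0],0,1],
    [[1.76,-12.18,0],0,1],
    [[1.17,-8.12,0],0,1],
    [[0.59,-4.06,0],0,1],
    [[0,0,0],0,1],
    [[-0.3,2,0],0,1],
    [[-0.3,2,0],0,1],
    [[-0.3,2,0],0,1],
    [[-0.3,2,0],0,1],
  ],
)

```text
clock: 10.07
tool_pos: [0.5331, 0.0404, 0.1096]
orientation: [180.0, -0.0, -81.8]
force: [-0.8, -0.5, -2.0]
opening: 0.0138
gripper_force: 30.0
```

```bash
python3 - <<'E'
from h import *
H['ball_1']=.012
s=look('top',['ball_1']); save(s,'t5')
s=ctrl.snapshot('wrist'); print([(np.round(x['at']),x['score']) for x in ctrl.spot_point(s,'ball_1')]); 
b=np.hstack([cv2.resize(look('top',[])['img'][180:320,270:450],(400,300)),cv2.resize(s['img'],(400,300))])
cv2.imwrite('pics/w5.png',b[:,:,::-1])
E
```

```text
top ball_1 [355.2 234.6] 0.54 [ 0.5565 -0.0943  0.012 ]
top ball_1 [368.4 238.4] 0.39 [ 0.549  -0.1175  0.012 ]
[]
```

View pics/w5.png

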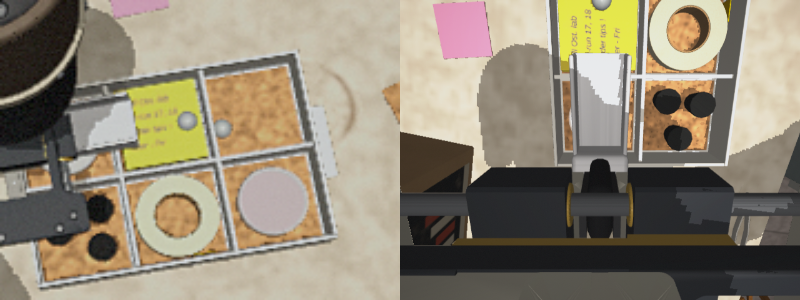

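One ball is in the cork cell, near the divider; the other seems to lie on the yellow note block. I need its height: if it is above 30 mm, the run is not lost.

```bash
python3 - <<'E'
from h import *
ss={c:ctrl.snapshot(c) for c in('top','wrist','scene')}
for c,s in ss.items():
    for r in ctrl.spot_point(s,'ball_1')[:3]: print(c,np.round(r['at'],1),round(r['score'],2),[np.round(at(s,r['at'],z)[:2],4).tolist() for z in(.012,.03,.045)])
s=ss['scene']; a=cv2.resize(s['img'][190:310,230:430],None,fx=2.5,fy=2.5,interpolation=2)
w=cv2.resize(ss['wrist']['img'][0:220,160:560],None,fx=1.25,fy=1.25)
cv2.imwrite('pics/s6.png',np.vstack([a,w])[:,:,::-1])
E
```

```text
top [354.7 236.6] 0.65 [[0.5529, -0.0933], [0.5494, -0.0918], [0.5464, -0.0907]]
top [370.1 240.7] 0.54 [[0.5448, -0.1204], [0.5414, -0.1185], [0.5385, -0.1169]]
```

View pics/s6.png

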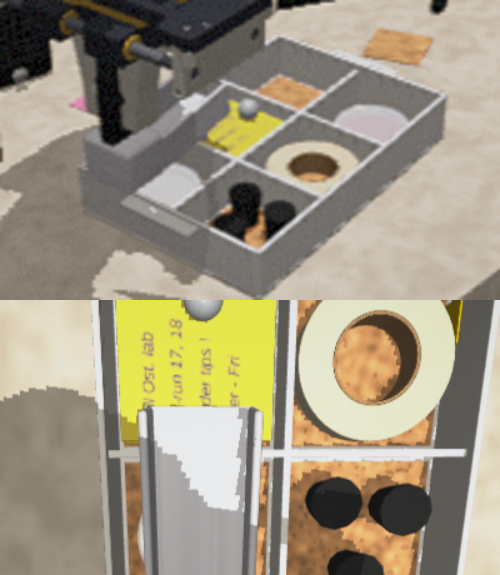

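```bash
cat >> h.py <<'E'
def tri(a,ua,b,ub):
    o1,d1=ray(a,ua);o2,d2=ray(b,ub); k=np.linalg.lstsq(np.c_[d1,-d2],o2-o1,rcond=None)[0]
    p,q=o1+d1*k[0],o2+d2*k[1]; return (p+q)/2,np.linalg.norm(p-q)
def circ(s,box):
    x0,y0,x1,y1=box; g=cv2.cvtColor(s['img'],cv2.COLOR_RGB2HSV)[y0:y1,x0:x1]
    return g
E
python3 - <<'E'
from h import *
t=ctrl.snapshot('top'); s=ctrl.snapshot('scene')
rt=[r['at'] for r in ctrl.spot_point(t,'ball_1')]; rs=[r['at'] for r in ctrl.spot_point(s,'ball_1')]; print(rt,rs)
# grey (low-sat) blob among yellow in scene / top
for c,im,(x0,y0,x1,y1) in(('t',t,(335,220,366,250)),('s',s,(315,222,342,245))):
    h=cv2.cvtColor(im['img'][y0:y1,x0:x1],cv2.COLOR_RGB2HSV); m=((h[...,1]<110)).astype(np.uint8)
    n,l,st,ce=cv2.connectedComponentsWithStats(m); print(c,[(st[i].tolist(),(ce[i]+[x0,y0]).round(1).tolist()) for i in range(1,n) if st[i,4]>15])
for ut in rt[:1]: print(tri(t,ut,s,(329.2,234)))
H.update(note=.03)
# wall tops reference: predicted pixel of the ball at heights
for z in (.02,.025,.03,.035,.04): 
    p=at(t,rt[0],z); print(z,p.round(4),np.round(pix(s,p),1))
E
```

```text
[[370.6, 239.1], [355.1, 235.6]] [[330.5, 231.6]]
t [([22, 0, 9, 30, 150], [362.0, 233.2]), ([15, 12, 9, 9, 64], [353.8, 236.0])]
s [([0, 0, 27, 19, 351], [326.7, 229.3]), ([21, 18, 6, 5, 18], [339.2, 242.7])]
(array([ 0.5558908 , -0.11264279,  0.0160728 ]), np.float64(0.024484753022385237))
0.02 [ 0.5461 -0.1206  0.02  ] [342.1 233.1]
0.025 [ 0.5452 -0.12    0.025 ] [342.2 231.2]
0.03 [ 0.5442 -0.1195  0.03  ] [342.4 229.2]
0.035 [ 0.5432 -0.119   0.035 ] [342.6 227.3]
0.04 [ 0.5423 -0.1184  0.04  ] [342.8 225.4]
```

```bash
python3 - <<'E'
from h import *
t=ctrl.snapshot('top'); s=ctrl.snapshot('scene')
rt=[r['at'] for r in ctrl.spot_point(t,'ball_1')]; rs=[r['at'] for r in ctrl.spot_point(s,'ball_1')]; print(rt,rs)
u=min(rt,key=lambda a:a[0])
for v in [(329.2,234)]+rs: print(tri(t,u,s,v))
C=np.array([.560,-.146]); e=np.array([.143,-.990]); f=np.array([e[1],-e[0]])
for z in(.025,.03,.035,.04,.045):
    p=at(t,u,z); print(z,p.round(4),'along u',(p[:2]-C)@e,'lat',(p[:2]-C)@f,np.round(pix(s,p),1))
v=max(rt,key=lambda a:a[0]); p=at(t,v,.012)[:2]-C; print('ball in cell',p@e,p@f)
E
```

```text
[[369.0, 238.5], [357.6, 234.5]] [[329.6, 233.2]]
(array([ 0.55505219, -0.09667441,  0.02458146]), np.float64(0.002590259777366074))
(array([ 0.5543979 , -0.09669896,  0.02670226]), np.float64(0.0019838444885171918))
0.025 [ 0.554  -0.0975  0.025 ] along u -0.048869573781155556 lat -0.0009912664564520968 [330.6 233.9]
0.03 [ 0.553  -0.0971  0.03  ] along u -0.04943055322223586 lat -5.374082018483502e-05 [330.8 232. ]
0.035 [ 0.552  -0.0967  0.035 ] along u -0.049991532663316164 lat 0.0008837848160823149 [331. 230.]
0.04 [ 0.551  -0.0962  0.04  ] along u -0.05055251210439649 lat 0.0018213104523495715 [331.2 228.1]
0.045 [ 0.55   -0.0958  0.045 ] along u -0.051113491545476765 lat 0.0027588360886167257 [331.4 226.1]
ball in cell -0.028715923503321625 0.007138524313977264
```

```bash
python3 - <<'E'
from h import *
t=ctrl.snapshot('top'); s=ctrl.snapshot('scene')
print('box bottom front right',at(t,(270,180),0).round(3),at(s,(228,262),0).round(3))
print('box top front right: tri',tri(t,(273,163),s,(222,205)))
C=np.array([.560,-.146]); e=np.array([.143,-.990]); f=np.array([.990,.143])
c=lambda u,v,z:(at(t,(250+u/3,190+v/3),z)[:2]-C)
for n,p in dict(A=(72,107),D=(115,372),tabTop=(66,190),tabTopR=(80,187),tabBot=(83,292),tabBotR=(93,289)).items():
    q=c(*p,.04); print(n,q@e,q@f)
E
```

```text
box bottom front right [0.665 0.057 0.   ] [0.648 0.076 0.   ]
box top front right: tri (array([0.66886987, 0.05075143, 0.10068486]), np.float64(0.013812228890914347))
A -0.19110752441985587 0.03807804285508559
D -0.19117606969442447 -0.11694588430585083
tabTop -0.20214988967566333 -0.00955195545033485
tabTopR -0.19394946395264392 -0.009179600163508026
tabBot -0.20180418185521407 -0.06925061090175369
tabBotR -0.19593376008940006 -0.06852127559148896
```

Call:
apply_moves(
  commands=[
    [[0,3,0],0,1],
    [[0,6,0],0,1],
    [[0,9,0],0,1],
    [[-0.06,10.96,0],0,1],
    [[-0.06,10.96,0],0,1],
    [[-0.06,10.96,-1.5],0,1],
    [[-0.06,10.96,-3],0,1],
    [[-0.06,10.96,-4],0,1],
    [[-0.06,10.96,-4.5],0,1],
    [[-0.06,10.96,-4.5],0,1],
    [[-0.06,10.96,-4.5],0,1],
  ],
)

```text
clock: 12.03
tool_pos: [0.5327, 0.1497, 0.0646]
orientation: [180.0, -0.0, -81.9]
force: [0.4, 0.2, -1.7]
opening: 0.0139
gripper_force: 30.0
```

```bash
python3 - <<'E'
from h import *
t=ctrl.snapshot('top');w=ctrl.snapshot('wrist')
print([(np.round(x['at'],1),x['score']) for x in ctrl.spot_point(t,'ball_1')])
r=ctrl.spot_point(w,'scoop_lip')[0]; p=at(w,r['at'],.018)[:2]-[.560,-.146]; print(r['at'],p@[.143,-.99],p@[.99,.143])
b=np.hstack([cv2.resize(t['img'][180:320,230:410],(400,300)),cv2.resize(w['img'],(400,300))])
cv2.imwrite('pics/w7.png',b[:,:,::-1])
E
```

```text
[(array([367.9, 238.1]), 0.64), (array([355.2, 237.6]), 0.43)]
[325.2, 83.4] -0.2062435649818919 0.013820521528870214
```

View pics/w7.png

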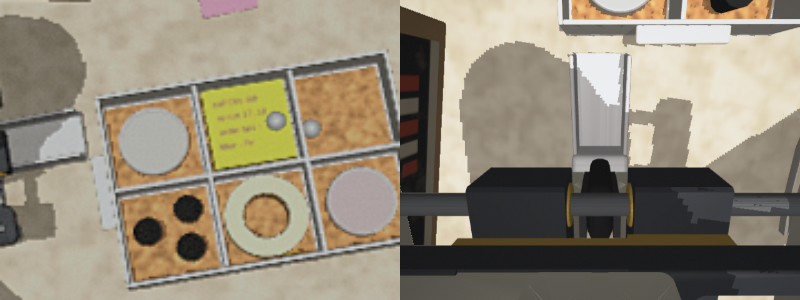

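Top panel: both balls are visible, one on the note block at (355,237) and one in the cork cell at (368,238). The scoop lip is in front of the tray's left outer wall, clear of the tab. I'll push the lip against that fixed wall to pivot the now empty scoop lip-down in the grip.

Call:
apply_moves(
  commands=[
    [[0.1,-0.7,0],0,1],
    [[0.19,-1.29,0],0,1],
    [[0.23,-1.58,0.1],0,1],
    [[0.26,-1.78,0.4],0,1],
    [[0.29,-1.98,0.7],0,1],
    [[0.33,-2.25,1.05],0,1],
    [[0.37,-2.53,1.4],0,1],
    [[0.37,-2.53,1.4],0,1],
  ],
)

```text
clock: 12.9
tool_pos: [0.5364, 0.1248, 0.0791]
orientation: [-179.9, 0.1, -81.9]
force: [-2.5, 5.1, -0.9]
opening: 0.0138
gripper_force: 30.0
```

```bash
cat >> h.py <<'E'
C=np.array([.560,-.146]); e=np.array([.143,-.990]); f=np.array([.990,.143])
def tilt():
    # lip pixel in wrist vs model tilt
    o=ctrl.get_obs(); w=ctrl.snapshot('wrist'); g=o['tool_pos']+[0,0,.0005]
    R=ctrl.spot_point(w,'scoop_lip')
    if not R: print('lip unseen'); return
    v=R[0]['at']
    P=lambda th:pix(w,g+np.r_[e*(.089*np.cos(th)-.047*np.sin(th)),-.047*np.cos(th)-.089*np.sin(th)])
    th=np.radians(np.arange(-5,60)); d=[np.hypot(*(np.array(P(x))-v)) for x in th]
    print('lip',np.round(v,1),R[0]['score'],'tilt',np.degrees(th[np.argmin(d)]),'res px',min(d),'force',o['force'].round(1),'pix0/32',np.round(P(0)),np.round(P(.56)))
E
python3 -c "
from h import *
tilt()"
```

```text
lip [323.2 110.1] 0.74 tilt 10.0 res px 1.9999361897092245 force [-2.5  5.1 -0.9] pix0/32 [321.  87.] [321. 165.]
```

Call:
apply_moves(
  commands=[
    [[0.05,-0.35,0.4],0,1],
    [[0.1,-0.68,0.8],0,1],
    [[0.17,-1.2,1.0],0,1],
    [[0.25,-1.7,1.2],0,1],
    [[0.25,-1.7,1.2],0,1],
  ],
)

```text
clock: 13.42
tool_pos: [0.5395, 0.1101, 0.0923]
orientation: [-179.8, 0.3, -81.9]
force: [-9.0, 17.1, 9.4]
opening: 0.0138
gripper_force: 30.0
```

```bash
python3 -c "
from h import *
tilt()"
```

```text
lip [323.2 145.7] 0.6 tilt 25.0 res px 2.0113544122891236 force [-9.  17.1  9.4] pix0/32 [322.  86.] [322. 165.]
```

Call:
apply_moves(
  commands=[
    [[0.06,-0.4,0.4],0,1],
    [[0.11,-0.8,0.75],0,1],
    [[0.17,-1.2,1.0],0,1],
    [[0.17,-1.2,1.0],0,1],
  ],
)

```text
clock: 13.85
tool_pos: [0.541, 0.0968, 0.1018]
orientation: [-179.9, 0.1, -81.9]
force: [-5.4, 9.2, 6.9]
opening: 0.014
gripper_force: 30.0
```

```bash
python3 -c "
from h import *
tilt()"
```

```text
lip [323.5 178.5] 0.97 tilt 37.0 res px 2.375653168840844 force [-5.4  9.2  6.9] pix0/32 [322.  87.] [321. 165.]
```

Call:
apply_moves(
  commands=[
    [[-0.1,0.8,0.5],0,1],
    [[-0.1,0.8,3],0,1],
    [[-0.1,0.8,5.8],0,1],
    [[-0.1,0.8,5.8],0,1],
    [[0,-3,5.8],0,1],
    [[0.1,-6,5.8],0,1],
    [[0.2,-9,5.8],0,1],
    [[0.3,-12,5.8],0,1],
    [[0.35,-13.5,5.8],0,1],
    [[0.35,-13.5,5.8],0,1],
    [[0.35,-13.5,5.8],0,1],
  ],
)

```text
clock: 14.87
tool_pos: [0.5437, -0.0405, 0.1586]
orientation: [180.0, -0.0, -82.0]
force: [0.3, -0.8, -1.3]
opening: 0.0138
gripper_force: 30.0
```

```bash
python3 - <<'E'
from h import *
tilt(); o=ctrl.get_obs(); p=o['tool_pos'][:2]-C; print('tcp along',p@e,'lat',p@f)
t=ctrl.snapshot('top');w=ctrl.snapshot('wrist');s=ctrl.snapshot('scene')
for c,im in(('t',t),('w',w),('s',s)):
    for r in ctrl.spot_point(im,'ball_1')[:3]:
        q=[at(im,r['at'],z)[:2]-C for z in(.012,.03)]; print(c,np.round(r['at'],1),round(r['score'],2),[(round(x@e,4),round(x@f,4)) for x in q])
h=cv2.cvtColor(w['img'],cv2.COLOR_RGB2HSV)
E
```

```text
lip [319.5 174.2] 0.97 tilt 36.0 res px 1.7461896326837392 force [ 0.3 -0.8 -1.3] pix0/32 [321.  87.] [321. 165.]
tcp along -0.1080597589903547 lat -0.0006566145243230084
t [370.4 239.1] 0.61 [(np.float64(-0.0265), np.float64(-0.0086)), (np.float64(-0.0288), np.float64(-0.0118))]
w [328.  108.4] 0.65 [(np.float64(-0.024), np.float64(-0.0057)), (np.float64(-0.0248), np.float64(-0.0053))]
w [322.7 154.9] 0.63 [(np.float64(-0.0559), np.float64(-0.0021)), (np.float64(-0.0547), np.float64(-0.0019))]
w [312.4  69.6] 0.36 [(np.float64(0.0012), np.float64(0.005)), (np.float64(-0.0012), np.float64(0.0047))]
s [332.6 230.9] 0.54 [(np.float64(-0.0218), np.float64(0.0168)), (np.float64(-0.0443), np.float64(-0.0004))]
```

Call:
apply_moves(
  commands=[
    [[-0.09,0.59,0],0,1],
    [[-0.09,0.59,-1.5],0,1],
    [[-0.09,0.59,-3],0,1],
    [[-0.09,0.59,-4],0,1],
    [[-0.09,0.59,-4],0,1],
    [[-0.09,0.59,-4],0,1],
  ],
)

```text
clock: 15.77
tool_pos: [0.5428, -0.0334, 0.1183]
orientation: [179.9, -0.0, -81.8]
force: [-0.4, -0.5, -0.3]
opening: 0.0137
gripper_force: 30.0
```

```bash
cat >> h.py <<'E'
def wb():
    tilt(); o=ctrl.get_obs(); p=o['tool_pos'][:2]-C; print('tcp along',p@e,'lat',p@f)
    w=ctrl.snapshot('wrist')
    for r in ctrl.spot_point(w,'ball_1')[:3]:
        q=at(w,r['at'],.03)[:2]-C; print('w',np.round(r['at'],1),round(r['score'],2),np.round([q@e,q@f],4))
E
python3 -c "
from h import *
wb()"
```

```text
lip [322.4 176.6] 0.64 tilt 36.0 res px 1.9934067623569303 force [-0.4 -0.5 -0.3] pix0/32 [321.  87.] [321. 166.]
tcp along -0.11391667361846744 lat -0.0001811296627947552
w [332.   98.9] 0.79 [-0.0271 -0.0062]
w [323.5 151. ] 0.55 [-0.0555 -0.0015]
```

Call:
apply_moves(
  commands=[
    [[0,0,-0.2],0,1],
    [[0,0,-0.4],0,1],
    [[0,0,-0.4],0,1],
  ],
)

```text
clock: 16.22
tool_pos: [0.5428, -0.0335, 0.1144]
orientation: [180.0, 0.0, -81.9]
force: [-0.2, -0.4, -2.6]
opening: 0.0137
gripper_force: 30.0
```

Call:
apply_moves(
  commands=[
    [[0,0,-0.15],0,1],
    [[0,0,-0.2],0,1],
    [[0,0,-0.2],0,1],
  ],
)

```text
clock: 16.47
tool_pos: [0.5429, -0.0335, 0.1124]
orientation: [180.0, -0.0, -81.9]
force: [0.5, 0.5, -1.3]
opening: 0.0138
gripper_force: 30.0
```

Call:
apply_moves(
  commands=[
    [[0,0,-0.15],0,1],
    [[0,0,-0.2],0,1],
    [[0,0,-0.2],0,1],
  ],
)

```text
clock: 16.72
tool_pos: [0.5429, -0.0335, 0.1104]
orientation: [180.0, -0.0, -81.9]
force: [-0.3, -0.5, -1.9]
opening: 0.0142
gripper_force: 30.0
```

Call:
apply_moves(
  commands=[
    [[0.04,-0.25,0],0,1],
    [[0.04,-0.25,-0.15],0,1],
    [[0.04,-0.25,-0.2],0,1],
    [[0.04,-0.25,-0.2],0,1],
  ],
)

```text
clock: 17.05
tool_pos: [0.5436, -0.0361, 0.1087]
orientation: [-180.0, -0.0, -81.9]
force: [-0.2, -0.5, 0.4]
opening: 0.0138
gripper_force: 30.0
```

```bash
python3 -c "
from h import *
wb()
t=ctrl.snapshot('top');w=ctrl.snapshot('wrist')
a=[r['at'] for r in ctrl.spot_point(t,'ball_1')]; b=[r['at'] for r in ctrl.spot_point(w,'ball_1')]
print(a,b)
for x in a:
  for y in b: print(tri(t,x,w,y))
"
```

```text
lip [320.5 176.2] 0.65 tilt 36.0 res px 0.9216878759851787 force [-0.2 -0.5  0.4] pix0/32 [321.  87.] [321. 165.]
tcp along -0.1111634046129345 lat -0.0005822413079479005
w [333.9 101.9] 0.98 [-0.0266 -0.0074]
w [322.7 156.5] 0.83 [-0.0551 -0.0015]
[[352.9, 235.9], [369.0, 239.4]] [[323.8, 156.6], [335.0, 103.2]]
(array([ 0.5507435 , -0.09022116,  0.02589008]), np.float64(0.0027901295603882104))
(array([ 0.54935214, -0.10425428,  0.03265537]), np.float64(0.031399208737273185))
(array([ 0.54358626, -0.10352378,  0.06920934]), np.float64(0.023479652133450712))
(array([ 0.54781052, -0.12023077,  0.00770953]), np.float64(0.002540770010625946))
```

Call:
apply_moves(
  commands=[
    [[0,0,-0.1],0,1],
    [[0,0,-0.15],0,1],
    [[0,0,-0.15],0,1],
  ],
)

```text
clock: 17.7
tool_pos: [0.5438, -0.0358, 0.1083]
orientation: [-179.9, -0.0, -81.8]
force: [-4.1, 1.1, 11.8]
opening: 0.0138
gripper_force: 30.0
```

Call:
apply_moves(
  commands=[
    [[0,0,0.1],0,1],
    [[0.04,-0.3,0.1],0,1],
    [[0.09,-0.6,0.1],0,1],
    [[0.13,-0.9,0.1],0,1],
    [[0.13,-0.9,0.1],0,1],
  ],
)

```text
clock: 18.12
tool_pos: [0.5457, -0.0452, 0.1085]
orientation: [-179.9, 0.0, -81.9]
force: [0.2, 1.8, 5.4]
opening: 0.0138
gripper_force: 30.0
```

```bash
python3 -c "
from h import *
wb()"
```

```text
lip [320.4 178. ] 0.6 tilt 37.0 res px 0.8660226832104984 force [0.2 1.8 5.4] pix0/32 [322.  87.] [321. 165.]
tcp along -0.10191473852705117 lat 0.00023708689508238935
w [335.1 118.9] 0.94 [-0.026  -0.0071]
w [323.1 165.5] 0.65 [-0.0507 -0.0007]
```

Call:
apply_moves(
  commands=[
    [[0.04,-0.3,0],0,1],
    [[0.09,-0.6,0],0,1],
    [[0.13,-0.9,0],0,1],
    [[0.17,-1.2,0],0,1],
    [[0.17,-1.2,0],0,1],
  ],
)

```text
clock: 18.73
tool_pos: [0.5474, -0.0559, 0.1094]
orientation: [-179.8, 0.1, -81.9]
force: [-3.4, 9.1, 15.6]
opening: 0.0139
gripper_force: 30.0
```

```bash
python3 -c "
from h import *
wb()"
```

```text
lip [318.5 183.3] 0.56 tilt 39.0 res px 2.8512356130064416 force [-3.4  9.1 15.6] pix0/32 [322.  87.] [321. 165.]
tcp along -0.09103509184577145 lat 0.00040675422685245224
w [336.7 139.3] 0.88 [-0.0259 -0.0079]
w [320.2 346.9] 0.72 [-0.153   0.0011]
w [326.8 178.7] 0.7 [-0.0473 -0.0026]
```

Call:
apply_moves(
  commands=[
    [[0.03,-0.2,0.2],0,1],
    [[0.06,-0.4,0.5],0,1],
    [[0.07,-0.5,0.8],0,1],
    [[0.09,-0.6,1.1],0,1],
    [[0.09,-0.6,1.4],0,1],
    [[0.09,-0.6,1.4],0,1],
  ],
)

```text
clock: 19.43
tool_pos: [0.5474, -0.063, 0.1225]
orientation: [-180.0, 0.0, -81.9]
force: [-1.2, 4.6, -1.4]
opening: 0.0138
gripper_force: 30.0
```

```bash
python3 -c "
from h import *
wb()"
```

```text
lip [326.9 195.2] 0.64 tilt 44.0 res px 6.057221055107908 force [-1.2  4.6 -1.4] pix0/32 [321.  87.] [321. 165.]
tcp along -0.08400745428532584 lat -0.0006057823918712898
w [320.6 186.4] 0.87 [-0.0464 -0.0004]
```

Call:
apply_moves(
  commands=[
    [[0,0,0.2],0,1],
    [[0,0,0.4],0,1],
    [[0,0,0.6],0,1],
    [[0,0,0.8],0,1],
    [[0,0,0.8],0,1],
    [[0,0,0.8],0,1],
  ],
)

```text
clock: 20.13
tool_pos: [0.5473, -0.0633, 0.1302]
orientation: [-180.0, -0.0, -81.9]
force: [-0.2, -0.0, -1.5]
opening: 0.0136
gripper_force: 30.0
```

```bash
python3 -c "
from h import *
wb()
t=ctrl.snapshot('top'); print([(np.round(r['at'],1),round(r['score'],2)) for r in ctrl.spot_point(t,'ball_1')])"
```

```text
lip [322.4 193. ] 0.82 tilt 43.0 res px 1.5642796821103762 force [-0.2 -0.  -1.5] pix0/32 [321.  87.] [321. 166.]
tcp along -0.08382562758361142 lat -0.0008389372890540113
w [331.7 148.3] 0.95 [-0.0244 -0.0074]
w [319.2 195.9] 0.61 [-0.0532  0.0002]
[]
```

```bash
python3 - <<'E'
from h import *
w=ctrl.snapshot('wrist'); c=w['img'][130:216:2,270:376:2]
h=cv2.cvtColor(c,cv2.COLOR_RGB2HSV)
for i in range(c.shape[0]):
    print(130+2*i,''.join('y' if s>150 and 22<H_<35 else 'c' if s>90 else '.:-=+*#%@'[8-v//29] for H_,s,v in h[i].astype(int)))
for z in(.04,):
  for a in(-.037,-.040): print(a,np.round(pix(w,[*(C+e*a),z]),1))
E
```

```text
130 cccccccccccccccccccccccccccccccccccccccccccccccccc-=*
132 cccccccccccccccccccccccccccccccccccccccccccccccccc-=*
134 cccccccccccccccccccccccccccccccccccccccccccccccccc-=*
136 cccccccccccccccccccccccccccccccccccccccccccccccccc-=*
138 ccccccccccccccccccccccccccccc+++++cccccccccccccccc-=*
140 cccccccccccccccccccccccccccc+=======cccccccccccccc-=*
142 ccccccccccccccccccccccccccc+=------==ccccccccccccc-=*
144 cccccccccccccccccccccccccc+=--:::---=ccccccccccccc-=*
146 cccccccccccccccccccccccccc+--::::::-==cccccccccccc-+*
148 ccccccccccccccccccccccccc++--::.====++cccccccccccc:+*
150 ccccccccccccccccccccccccc**++--:++++*+cccccccccccc-+*
152 cccccccccccccccccccccccccc*++++=++++*+cccccccccccc-+*
154 cccccccccccccccccccccccccc*+++++++++*ccccccccccccc-**
156 cccccccccccccccccccccccccc+*+++++++**ccccccccccccc-**
158 ccccccccccccccccccccccccccc**+++++**cccccccccccccc-**
160 ----------------------------+*****+----------------**
162 ----------====================+*+==================**
164 *****************************************************
166 ****************************************************
[... 734 characters left out ...]
*yyyyyyyc*==cyyyyc.**
194 yyyyyy+=+*yyyyyyyyyy*++++==++++**yyyyyyyc*==cyyyyc-**
196 yyyyyy==+#c=========++=========++=======**==cyyyyc=**
198 yyyyyy==+#+=============================**==cyyyyc=**
200 yyyyyy==+#*=============================**==cyyyyc=**
202 yyyyyy==+#*=============================**==cyyyy-=**
204 yyyyyy==+#*=============================**==cyyyy=+**
206 yyyyyy==+#*=============================**==cyyyy==**
208 yyyyyy==+#*=============================**==cyyyy==**
210 yyyyyy==+#+=============================**==cyyyy=+**
212 yyyyyy==+#+=============================**==cyyyy=+**
214 yyyyyy==+#+=============================**==cyyyy=+**
-0.037 [319.6 171.1]
-0.04 [319.6 176.2]
```

The pixel dump shows the lip edge at row 195 and the ball still on the block at about (322,193), just behind the divider. The slow wedge slid over it. I'll back off, lower the lip behind the ball and use a quick thrust and lift instead.

Call:
apply_moves(
  commands=[
    [[0,0,0.8],0,1],
    [[0,0,1.5],0,1],
    [[-0.2,1.3,1.5],0,1],
    [[-0.36,2.5,1.5],0,1],
    [[-0.36,2.5,0.5],0,1],
    [[-0.36,2.5,-0.5],0,1],
    [[-0.36,2.5,-1.2],0,1],
    [[-0.36,2.5,-1.2],0,1],
    [[-0.36,2.5,-1.2],0,1],
  ],
)

```text
clock: 21.23
tool_pos: [0.5431, -0.0384, 0.1171]
orientation: [179.9, -0.0, -81.9]
force: [1.1, -0.2, -1.4]
opening: 0.0139
gripper_force: 30.0
```

```bash
cat >> h.py <<'E'
def asc(r0=120,r1=226,c0=280,c1=366,st=3):
    w=ctrl.snapshot('wrist'); h=cv2.cvtColor(w['img'][r0:r1:st,c0:c1:2],cv2.COLOR_RGB2HSV)
    for i in range(h.shape[0]): print(r0+st*i,''.join('y' if s>150 and 22<H_<35 else 'c' if s>90 else '.:-=+*#%@'[8-v//29] for H_,s,v in h[i].astype(int)))
    for a in(-.037,-.040): print(a,np.round(pix(w,[*(C+e*a),.04]),1))
E
python3 -c "
from h import *
wb();asc()"
```

```text
lip unseen
tcp along -0.10898584862234947 lat -0.0006141363921847668
w [332.  107.8] 0.72 [-0.027  -0.0067]
w [323.7 154.5] 0.6 [-0.0524 -0.0022]
120 ------:-------=-:------==*++++========--=--
123 --------:::::::::::::::::.::::::::::.::::::
126 ---------..................................
129 ---------::................................
132 ====----====-::..:==ccc::::..====----.::===
135 yyyyyyyyyyyyyyyyyyyyyyyyyyyccyyyccccccccccc
138 yyyyyyyyyyyyyyyyyyyyyyyyyyyyyyyyyyyyyyyyyyy
141 yyyyyyyyyyyyyyyyyyyc++++cyyyyyyyyyyyyyyyyyy
144 yyyyyyyyyyyyyyyyy++======+cyyyyyyyyyyyyyyyy
147 yyyyyyyyyyyyyyyy*++-------=+yyyyyyyyyyyyyyy
150 yyyyyyyyyyyyyyy*+++-:::::--=cyyyyyyyyyyyyyy
153 yyyyyyyyyyyyyyy*++++=:::::-==yyyyyyyyyyyyyy
156 yyyyyyyyyyyyyyy*++++=:.:::--+yyyyyyyyyyyyyy
159 yyyyyyyyyyyyyyy*+++++++++++**yyyyyyyyyyyyyy
162 yyyyyyyyyyyyyyyy*+++++++++**yyyyyyyyyyyyyyy
165 yyyyyyyyyyyyyyyyy**+++++**cyyyyyyyyyyyyyyyy
168 yyyyyyyyycccccyyyyyc****cyyyyyyyyyyyyyyyyyy
171 yyyyyyyyycccycyyyyyyyyyyyyyyyyyyyyyyyyyyyyy
174 yyyyyyyyyyyycyyyyyyyyyyyyyyyyyyyyyyyyyyyyyy
177 ccccyyyyyy*cc*yyyyyyyyyyyyyyyyyyyyyyyyyyyyy
180 *cc+yyyyyyyyyyyyyyyycccyyyyyyyyyyyyyyyyyyyy
183 c*++yyyyyyyyyyyyyyyyyyyyyyyyyyyyyyyyyccyyyy
186 c+=+yyyyyyyyyccyyyyyyyycyyyyyyyyyyyy+==yyyy
189 c+=+cyyyyccccyyyyyyyycccyyyyyyyyyyyy*==yyyy
192 y+=+*yyyyyyyycyyyyyyycccyyyyyyycccyc*==cyyy
195 y+=+#yyyyy*cccyyyyyyycycyyyyyyy*cyy**==cyyy
198 c==+#+=============================**==cyyy
201 y==+#*=============================**==cyyy
204 y==+**=============================**==cyyy
207 c==+#*=============================**==cyyy
210 c==+#+=============================**==cyyy
213 c==+#+=============================**==cyyy
216 y==+#+=============================**===yyy
219 c==+#+=============================**===yyy
222 c==+#+=============================**===yyy
225 y==*#+=============================**===yyy
-0.037 [320.3 126.3]
-0.04 [320.3 132.1]
```

Call:
apply_moves(
  commands=[
    [[0,0,-0.15],0,1],
    [[0,0,-0.3],0,1],
    [[0,0,-0.3],0,1],
  ],
)

```text
clock: 21.73
tool_pos: [0.5435, -0.038, 0.1148]
orientation: [180.0, 0.0, -81.9]
force: [-0.2, -0.2, -2.0]
opening: 0.014
gripper_force: 30.0
```

Call:
apply_moves(
  commands=[
    [[0,0,-0.15],0,1],
    [[0,0,-0.15],0,1],
  ],
)

```text
clock: 21.9
tool_pos: [0.5435, -0.038, 0.1133]
orientation: [180.0, 0.0, -81.9]
force: [-0.2, 0.1, -1.9]
opening: 0.0141
gripper_force: 30.0
```

Call:
apply_moves(
  commands=[
    [[0,0,-0.1],0,1],
    [[0,0,-0.1],0,1],
  ],
)

```text
clock: 22.07
tool_pos: [0.5437, -0.038, 0.1126]
orientation: [-180.0, -0.0, -81.9]
force: [-0.6, -0.5, -0.7]
opening: 0.0138
gripper_force: 30.0
```

Call:
apply_moves(
  commands=[
    [[0,0,-0.1],0,1],
    [[0,0,-0.1],0,1],
  ],
)

```text
clock: 22.23
tool_pos: [0.5439, -0.0379, 0.1124]
orientation: [-180.0, -0.0, -81.8]
force: [-2.3, 1.7, 5.9]
opening: 0.0139
gripper_force: 30.0
```

Call:
apply_moves(
  commands=[
    [[0,0,-0.1],0,1],
    [[0,0,-0.1],0,1],
  ],
)

```text
clock: 22.4
tool_pos: [0.5441, -0.0378, 0.1122]
orientation: [-179.9, -0.0, -81.8]
force: [-6.0, 3.0, 13.7]
opening: 0.0139
gripper_force: 30.0
```

Call:
apply_moves(
  commands=[
    [[0,0,0.2],0,1],
    [[0,0,0.2],0,1],
    [[0.54,-3.8,0.25],0,1],
    [[0.53,-3.7,2.2],0,1],
    [[0.53,-3.7,2.6],0,1],
    [[0.53,-3.7,2.6],0,1],
    [[0.53,-3.7,2.6],0,1],
  ],
)

```text
clock: 22.98
tool_pos: [0.5489, -0.0746, 0.1362]
orientation: [-180.0, 0.0, -81.9]
force: [-0.0, -0.7, -1.9]
opening: 0.0139
gripper_force: 30.0
```

```bash
python3 -c "
from h import *
wb();asc()"
```

```text
lip [320.7 212.3] 0.94 tilt 50.0 res px 0.8999965843447331 force [-0.  -0.7 -1.9] pix0/32 [321.  87.] [321. 165.]
tcp along -0.0724511980280747 lat -0.0012330655039810411
w [331.7 167. ] 0.78 [-0.0247 -0.0081]
w [321.9  89.8] 0.62 [ 0.0205 -0.0019]
120 ccccccccccccccccccccccccccccccccccccccccccc
123 ccccccccccccccccccccccccccccccccccccccccccc
126 ccccccccccccccccccccccccccccccccccccccccccc
129 ccccccccccccccccccccccccccccccccccccccccccc
132 ccccccccccccccccccccccccccccccccccccccccccc
135 ccccccccccccccccccccccccccccccccccccccccccc
138 ccccccccccccccccccccccccccccccccccccccccccc
141 ccccccccccccccccccccccccccccccccccccccccccc
144 ccccccccccccccccccccccccccccccccccccccccccc
147 ccccccccccccccccccccccccccccccccccccccccccc
150 ccccccccccccccccccccccccccccccccccccccccccc
153 ccccccccccccccccccccccccccccccccccccccccccc
156 ccccccccccccccccccccccc******cccccccccccccc
159 ccccccccccccccccccccc**++++++**cccccccccccc
162 cccccccccccccccccccc+*++++++++**ccccccccccc
165 cccccccccccccccccccc*++++=++++**ccccccccccc
168 cccccccccccccccccccc*++++==+++**ccccccccccc
171 cccccccccccccccccccc+*++++++++*
[... 217 characters left out ...]
---------------------------:.......
189 -------------------------------------......
192 yyyyyyyyyyyyyyyyyyyyyyyyyyyyyyyyyyyyyyyyyyc
195 yyyyyyyyyyyyyyyyyyyyyyyyyyyyyyyyyyyyyyyyyyy
198 yy==yyyyyyyyyyyyyyyyyyyyyyyyyyyyyyyycccyyyy
201 yc=+cyyyyyyyyyyyyyyyyyyyyyyyyyyyyyyy+==yyyy
204 yc=+*yyyyyyyyyyyyyyyyyyyyyyyyyyyyyyy+==yyyy
207 yc=+#yyyyyyyyyyyyyyyyyyyyyyyyyyyyyyc+=+yyyy
210 yc=+#cyyyyyyyyyyyyyyyyyyyyyyyyyyyyy*+=+yyyy
213 yc=+#*=============================*+=+yyyy
216 y+=+#*=============================**=+yyyy
219 y+=+#*=============================**=+yyyy
222 y+=+#*=============================**=+yyyy
225 y+=+#*=============================**=+yyyy
-0.037 [318.9 189.3]
-0.04 [318.9 194.2]
```

Both balls are now in the cork cell, at (−25,−8) mm and (+20,−2) mm from its centre. Next I carry the empty scoop back to the worktop.

Call:
apply_moves(
  commands=[
    [[0,0,1.5],0,1],
    [[0,0.5,2.4],0,1],
    [[-0.3,4,2.4],0,1],
    [[-0.6,8,2.4],0,1],
    [[-0.9,12,2.4],0,1],
    [[-1.2,16,2.4],0,1],
    [[-1.4,19,2.4],0,1],
    [[-1.4,19,2.4],0,1],
    [[-1.4,19,0],0,1],
    [[-1.4,19,-2],0,1],
    [[-1.4,19,-3.2],0,1],
    [[-1.4,19,-3.2],0,1],
    [[-1.4,19,-3.2],0,1],
  ],
)

```text
clock: 24.32
tool_pos: [0.5348, 0.1151, 0.1044]
orientation: [179.9, -0.0, -81.8]
force: [0.0, 0.3, -1.4]
opening: 0.0137
gripper_force: 30.0
```

```bash
cat >> h.py <<'E'
def cell():
    t=ctrl.snapshot('top')
    for r in ctrl.spot_point(t,'ball_1')[:4]:
        q=at(t,r['at'],.012)[:2]-C; print('top ball',np.round(r['at'],1),round(r['score'],2),np.round([q@e,q@f],4))
E
python3 -c "
from h import *
tilt();cell()"
```

```text
lip [319.1 208.5] 0.62 tilt 49.0 res px 1.707911036263412 force [ 0.   0.3 -1.4] pix0/32 [321.  87.] [321. 166.]
top ball [403.8 228.4] 0.57 [0.0361 0.0005]
top ball [370.9 239.6] 0.48 [-0.0258 -0.0097]
```

Call:
apply_moves(
  commands=[
    [[0,0.6,-0.4],0,1],
    [[-0.1,1.3,-0.8],0,1],
    [[-0.2,2.1,-1.2],0,1],
    [[-0.3,2.9,-1.6],0,1],
    [[-0.4,3.7,-2.0],0,1],
    [[-0.5,4.5,-2.4],0,1],
    [[-0.6,5.2,-2.7],0,1],
    [[-0.6,5.2,-2.7],0,1],
  ],
)

```text
clock: 25.18
tool_pos: [0.529, 0.1689, 0.078]
orientation: [-180.0, -0.0, -81.8]
force: [-3.5, 1.5, 8.3]
opening: 0.0137
gripper_force: 30.0
```

```bash
python3 -c "
from h import *
tilt()"
```

```text
lip [321.6 169.9] 0.93 tilt 34.0 res px 0.5985421755893152 force [-3.5  1.5  8.3] pix0/32 [322.  87.] [321. 165.]
```

Call:
apply_moves(
  commands=[
    [[-0.1,0.7,-0.3],0,1],
    [[-0.2,1.4,-0.6],0,1],
    [[-0.3,2.1,-0.9],0,1],
    [[-0.4,2.8,-1.2],0,1],
    [[-0.4,3.2,-1.2],0,1],
    [[-0.4,3.2,-1.2],0,1],
  ],
)

```text
clock: 25.78
tool_pos: [0.5249, 0.2001, 0.0653]
orientation: [180.0, 0.0, -81.8]
force: [-1.7, 1.7, 2.3]
opening: 0.0139
gripper_force: 30.0
```

```bash
python3 -c "
from h import *
tilt()"
```

```text
lip [323.3 121.5] 0.58 tilt 14.999999999999998 res px 2.3530468402469586 force [-1.7  1.7  2.3] pix0/32 [322.  87.] [321. 165.]
```

Call:
apply_moves(
  commands=[
    [[-0.1,0.6,-0.2],0,1],
    [[-0.2,1.2,-0.4],0,1],
    [[-0.2,1.5,-0.5],0,1],
    [[-0.2,1.5,-0.6],0,1],
    [[-0.2,1.5,-0.6],0,1],
  ],
)

```text
clock: 26.3
tool_pos: [0.5231, 0.215, 0.0598]
orientation: [-180.0, 0.1, -81.8]
force: [-2.5, 0.4, 6.4]
opening: 0.0139
gripper_force: 30.0
```

```bash
python3 -c "
from h import *
tilt()"
```

```text
lip [320.8 106.4] 0.97 tilt 8.0 res px 1.0568908679794777 force [-2.5  0.4  6.4] pix0/32 [321.  87.] [321. 165.]
```

Call:
apply_moves(
  commands=[
    [[0,0,0],0,0.83],
    [[0,0,0],0,0.8],
    [[0,0,0],0,0.7],
    [[0,0,0],0,0.5],
    [[0,0,0],0,0.3],
    [[0,0,0],0,0.3],
    [[0,0,0],0,0.3],
    [[0,0,0],0,0.3],
    [[0,0,2],0,0.3],
    [[0,0,5],0,0.3],
    [[0,0,9],0,0.3],
    [[0,0,9],0,0.3],
    [[0,0,9],0,0.3],
  ],
)

```text
clock: 27.48
tool_pos: [0.5243, 0.215, 0.1523]
orientation: [-179.7, 0.2, -81.9]
force: [-0.8, 0.1, 0.1]
opening: 0.0615
gripper_force: 0.0
```

```bash
python3 - <<'E'
from h import *
cell()
w=ctrl.snapshot('wrist');t=ctrl.snapshot('top');s=ctrl.snapshot('scene')
for n,z in(('scoop_grip',.062),('scoop_lip',.015)):
    p={}
    for c,im in(('w',w),('t',t),('s',s)):
        R=ctrl.spot_point(im,n)
        if R: p[c]=(im,R[0]['at']); print(n,c,round(R[0]['score'],2),at(im,R[0]['at'],z).round(4))
    for a,b in(('w','s'),('t','s')):
        if a in p and b in p: print('tri',a,b,*tri(*p[a],*p[b]))
E
```

```text
top ball [398.4 230.4] 0.62 [ 0.0259 -0.0015]
top ball [370.9 237.4] 0.49 [-0.025  -0.0057]
scoop_grip w 0.64 [0.5233 0.2254 0.062 ]
scoop_grip t 0.85 [0.5204 0.2256 0.062 ]
scoop_grip s 0.73 [0.5194 0.2326 0.062 ]
tri w s [0.52406207 0.22891618 0.0565614 ] 0.0036263197764288056
tri t s [0.52270972 0.22882871 0.05719926] 0.004924349773068611
scoop_lip w 0.69 [0.5349 0.1373 0.015 ]
scoop_lip t 0.74 [0.5288 0.1417 0.015 ]
scoop_lip s 0.77 [0.5282 0.1356 0.015 ]
tri w s [0.5337521  0.13513103 0.01074516] 0.004732134374846142
tri t s [0.5265445  0.13931165 0.0186266 ] 0.0049371758324973725
```

```bash
python3 -c "
from h import *
print(ctrl.close_job())"
```

```text
the job is handed in; nothing more can be done
None
```

I handed the job in at about 27.5 s with both balls measured inside the empty cell and the scoop standing upright and released; however, the first throw left one ball on the note block at about 30 mm, right on the fail limit, before I scooped it over the divider, so the run may already have been failed.

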